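Scoop ceramic insulator beads into the assembly dish

TASK

Use the upright-handled scoop to scoop ceramic beads out of the steel trough and tip them into the round steel dish: at least two of the three beads must end up in the dish, carried there in one scoopful and not touched by the fingers. Then stand the scoop upright again, on the bench or in the trough, and let go of it.

Things in the scene. Friction and masses are not known exactly. Their poses are not given: they have to be found in the camera images.
- scoop_grip (a point): grip point of the loose scoop (130 g): pan 78 (x) by 76 mm (y), floor 2 mm, side walls 26 mm, open at -x (mouth, towards the robot, last 12 mm a bare lip), black upright handle 112 mm tall at +x, 14 mm thick (x), 34 wide (y): grip across x, 40-50 N. Point: in the handle, 85 mm over the underside, 71 mm from the lip, 7 from the back. z up. Mouth 20 deg up holds beads, 55 deg down empties it
- trough: fixed steel trough; origin at the centre of its underside, x lengthwise (about away from the robot), z up. Floor 4 mm thick, flat for x = +-115 mm, 96 mm wide inside; side walls 3 mm, tops 44 mm above the bench; end walls lean out 35 deg to x = +-143 mm at the top. A sweep of the scoop along -x, behind the beads to the near end, gathers all; then raise the mouth along the leaning end wall
- dish: fixed round steel dish, 148 mm across the rim, 45 mm high, wall and floor 4 mm, inside 128 mm across at the floor; origin at the centre of its underside, z up. Stands left or right of the trough; the square grey tray of like size on the other side is not wanted
- bead0: one of three identical loose glazed white ceramic insulator beads, barrel-round, 22 mm across and 20 mm tall, dark bore along z, 16 g; origin at its centre. Stands at the start on the trough's floor, in its part nearer the robot (trough x below 15 mm), and rolls when tipped over
- bead1: one of three identical loose glazed white ceramic insulator beads, barrel-round, 22 mm across and 20 mm tall, dark bore along z, 16 g; origin at its centre. Stands at the start on the trough's floor, in its part nearer the robot (trough x below 15 mm), and rolls when tipped over
- bead2: one of three identical loose glazed white ceramic insulator beads, barrel-round, 22 mm across and 20 mm tall, dark bore along z, 16 g; origin at its centre. Stands at the start on the trough's floor, in its part nearer the robot (trough x below 15 mm), and rolls when tipped over

How it is judged:
On the way:
1. at least two beads lie together in the scoop, lifted clear of the trough ((((x of bead0 in the frame of scoop_grip between -0.078 and 0 m and y of bead0 in the frame of scoop_grip between -0.038 and 0.038 m and z of bead0 in the frame of scoop_grip between -0.09 and -0.04 m and height (world z) of bead0 above 0.06 m) and (x of bead1 in the frame of scoop_grip between -0.078 and 0 m and y of bead1 in the frame of scoop_grip between -0.038 and 0.038 m and z of bead1 in the frame of scoop_grip between -0.09 and -0.04 m and height (world z) of bead1 above 0.06 m)) or ((x of bead0 in the frame of scoop_grip between -0.078 and 0 m and y of bead0 in the frame of scoop_grip between -0.038 and 0.038 m and z of bead0 in the frame of scoop_grip between -0.09 and -0.04 m and height (world z) of bead0 above 0.06 m) and (x of bead2 in the frame of scoop_grip between -0.078 and 0 m and y of bead2 in the frame of scoop_grip between -0.038 and 0.038 m and z of bead2 in the frame of scoop_grip between -0.09 and -0.04 m and height (world z) of bead2 above 0.06 m)) or ((x of bead1 in the frame of scoop_grip between -0.078 and 0 m and y of bead1 in the frame of scoop_grip between -0.038 and 0.038 m and z of bead1 in the frame of scoop_grip between -0.09 and -0.04 m and height (world z) of bead1 above 0.06 m) and (x of bead2 in the frame of scoop_grip between -0.078 and 0 m and y of bead2 in the frame of scoop_grip between -0.038 and 0.038 m and z of bead2 in the frame of scoop_grip between -0.09 and -0.04 m and height (world z) of bead2 above 0.06 m)))), for 0.2 s.
At the end, for the whole second after the job is handed in: at least two of the three beads lie in the round dish (centre within 68 mm of its axis and below 50 mm), and the scoop stands upright (within 10 degrees) on the bench or on the trough's floor, outside the dish (its grip point 78 to 98 mm above the bench and more than 90 mm from the dish's axis) ((((horizontal distance between bead0 and dish below 0.068 m and height (world z) of bead0 below 0.05 m) and (horizontal distance between bead1 and dish below 0.068 m and height (world z) of bead1 below 0.05 m)) or ((horizontal distance between bead0 and dish below 0.068 m and height (world z) of bead0 below 0.05 m) and (horizontal distance between bead2 and dish below 0.068 m and height (world z) of bead2 below 0.05 m)) or ((horizontal distance between bead1 and dish below 0.068 m and height (world z) of bead1 below 0.05 m) and (horizontal distance between bead2 and dish below 0.068 m and height (world z) of bead2 below 0.05 m))) and angle between scoop_grip's own z axis and vertical below 0.17 rad and height (world z) of scoop_grip between 0.078 and 0.098 m and horizontal distance between scoop_grip and dish above 0.09 m); the robot touches nothing.
It fails at once if the fingers press on a bead (contact force between the fingers and bead0 above 1 N or contact force between the fingers and bead1 above 1 N or contact force between the fingers and bead2 above 1 N).
It also fails if it takes over 61 s, if anything falls off the work surface, if the arm or the gripper's body presses on something with over 40 N, if the wrist force passes 120 N, or if a joint passes its speed limit or range.

ROBOT

A 6-joint arm with a two-finger parallel gripper is mounted at the origin on the work surface. World frame = base frame: x ahead of the robot, y to its left, z up, the work surface at z = 0. Lengths are in m, angles in rad, forces in N, time in s.
With the tool pointing down it reaches from about 0.25 to 0.775 m from the base axis. Payload 4 kg.
Tool frame: the origin (TCP) lies midway between the tips of the shut fingers; the grasp point (between the pads) lies 19 mm behind it; z points along the fingers, y is the line along which they close (so a half turn about z gives the same grasp; the last joint's range is limited). The gripper opens to 94 mm and grips with 3 to 60 N. Pads are 16 mm wide; open, the fingers measure 119 mm over their backs; the gripper's body (75 mm by 177 mm) begins 78 mm behind the grasp point.
Start: joints at [-1.431, 0.087, 1.371, -0, 1.684, -0.103], TCP at [0.132, -0.534, 0.206] pointing down, gripper open.
Joint ranges: [-3.1, 3.1], [-0.76, 2.03], [0.27, 2.55], [-1.08, 4.22], [0.17, 2.65], [-2.57, 2.57]. Speed limits (rad/s): [2.79, 2.79, 3.14, 3.14, 3.14, 3.14].

INTERFACE

Orientations are given as [roll, pitch, yaw] about the fixed x, y, z axes, in that order (R = Rz(yaw) Ry(pitch) Rx(roll)).
In Python, from rig import get_obs, capture, close_job gives the robot as it stands.
- The arm moves only by the tool step_arm, never from a script. Its argument "motion" is a list of rows, each a list of 7 numbers: the turn, a rotation vector about the tool's x, y, z in degrees, then the shift along the tool's x, y, z in mm, then the closure, from 0 (fully open) to 1 (shut). A call has 1 to 20 rows; each row shifts and turns the commanded pose from where the row before left it, along the tool's axes as they then stand; what a row does not reach is not made up. A row lasts 1/10 s, in which the tool goes at most 50 mm and 8.59 degrees, less where a joint would pass 70% of its speed; a pose out of reach is approached as far as the arm can. A call with a gripper value outside its range is refused whole. The fingers move at their own pace and stop on an object; "squeeze" is the grip in N (left out, the last holds). Time passes only in rows, so rows that do not move let the fingers close. It gives the time, the measured TCP pose, the force, the opening and the grip force at its end, in the units of the state.
- get_obs(): the state, without advancing time (a new reading comes with each control period).
- capture(name): name is "side" or "top"; returns a dict with "pixels" (420x560x3 uint8, red, green, blue), "z_map" (420x560 float32, m along the optical axis (not along the pixel's ray), 0 where there is no reading), "mtx" (3x3 intrinsics, pixels), "position" and "rotation" of the camera in the world. Camera axes: x right, y down, z forward; pixel columns grow to the right and rows downward; lengths in m; the calibration is good to about 2 mm. A picture is of the moment at which its call begins.
- close_job(): hands the job in; it is judged then, once.
The state is a dict: "time_s": time; "joint_positions": joint angles; "joint_velocities": joint speeds; "tau": joint torques, N m; "ee_pos": TCP position; "tcp_rot": TCP orientation; "wrist_force": force on the tool from outside, world axes, zero at the start; "torque": the same for the moment, N m; "opening": finger opening in m; "gripper_force": force on a finger pad.
Only numpy, scipy, OpenCV 4.12 (cv2) and the standard library are available. Lean on these libraries where they do the work, as an engineer would, in place of code of your own. Each camera call takes 0.05 s, during which the arm holds its last target. There are 200 camera calls.

## Working session

There is one attempt and no reset: what is moved stays moved. The work goes in short steps, Python scripts to look and compute and a tool call to move; the robot and the scene stay as the last step left them, time stands still between calls to the robot, and variables do not carry over. Pictures are saved under pics/ and viewed, at most 10 in all, crops included, and the job is handed in when it is done.

Besides the shell and the picture viewer there is one more tool, called after "Request:" by a JSON object that holds its "method" and its "body", one argument or row to a line. step_arm: Moves the arm, as the interface text tells. Its arguments: {"type":"object","properties":{"motion":{"type":"array","items":{"type":"array","items":{"type":"number"}}},"squeeze":{"type":"number"}},"required":["motion"]}

```bash
mkdir -p pics; ls; python3 - <<'E'
from rig import *
import cv2, numpy as np
for n in("top","side"):
    c=capture(n); cv2.imwrite(f"pics/{n}0.png",c["pixels"][:,:,::-1]); np.savez(f"{n}0.npz",**c)
    print(n,c["mtx"].round(1).tolist(),c["position"],np.round(c["rotation"],3).tolist())
print(get_obs())
E
```

```text
pics
top [[545.2, 0.0, 286.6], [0.0, 545.2, 206.0], [0.0, 0.0, 1.0]] [0.2661678  0.00489743 1.27771371] [-2.928, 0.006, -1.616]
side [[491.7, 0.0, 275.6], [0.0, 491.7, 207.5], [0.0, 0.0, 1.0]] [ 0.26810097 -0.67341816  0.61211508] [-2.205, -0.017, -0.352]
{'time_s': 0.1, 'joint_positions': array([-1.43109049e+00,  8.78560418e-02,  1.37207559e+00, -5.53515463e-06,
        1.68361493e+00, -1.03123983e-01]), 'joint_velocities': array([ 0.00210063, -0.00140705, -0.00399604, -0.00087384, -0.00048394,
        0.00054147]), 'tau': array([ 1.51315322e-03, -3.41252732e+01, -3.03303838e+01,  7.18166004e-02,
        3.04113398e-02, -9.42800602e-05]), 'ee_pos': array([ 0.13215951, -0.53337762,  0.20444889]), 'tcp_rot': array([-3.13964856e+00, -1.95665306e-04,  2.42829013e-01]), 'wrist_force': array([ 0.38863355,  0.12232263, -0.45135596]), 'torque': array([ 0.07583611,  0.04166501, -0.00620479]), 'gripper_force': 0.0, 'opening': 0.09401775639447905}
```

View pics/top0.png

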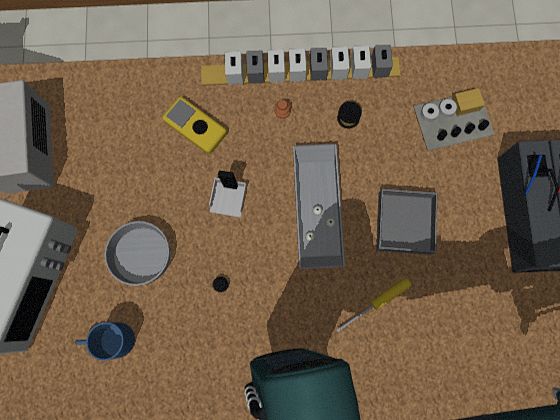

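View pics/side0.png

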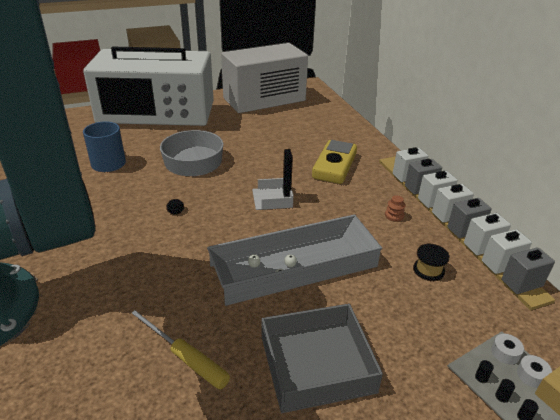

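The top view shows the scoop at (228,197) with its black handle at (228,180), and the trough centred near (319,206). The dish is at (138,252), the tray at (407,220), and the beads at about (317,209), (331,222) and (310,236). The side view agrees. Next I measure.

```bash
cat > h.py <<'E'
import numpy as np, cv2
from scipy.spatial.transform import Rotation as R
def cloud(c):
    K=c["mtx"]; z=c["z_map"]; v,u=np.mgrid[:z.shape[0],:z.shape[1]]
    p=np.stack([(u-K[0,2])/K[0,0]*z,(v-K[1,2])/K[1,1]*z,z],-1)
    r=c["rotation"]; r=np.array(r) if np.ndim(r)==2 else R.from_euler("xyz",r).as_matrix()
    P=p@r.T+c["position"]; P[z==0]=np.nan
    return P
def rect(P):
    (a,b),(w,h),t=cv2.minAreaRect((P[:,:2]*1000).astype(np.float32))
    return np.round([a,b,w,h,t],1)
def box(P,m,x0,x1,y0,y1):
    k=np.zeros(m.shape,bool); k[y0:y1,x0:x1]=1; return P[m&k]
E
python3 - <<'E'
from h import *
c=dict(np.load("top0.npz")); P=cloud(c); g=c["pixels"].astype(int); Z=P[...,2]
print("bench z",np.nanmedian(Z[280:300,180:260]))
mx=g.max(-1);mn=g.min(-1)
# trough rim
T=box(P,(Z>.036)&(Z<.052),285,352,135,275); print("trough rim",len(T),rect(T),T[:,2].mean())
D=box(P,(Z>.036)&(Z<.055),98,178,214,292); print("dish rim",len(D),cv2.minEnclosingCircle((D[:,:2]*1000).astype(np.float32)),rect(D))
H=box(P,(Z>.095)&(Z<.125),205,250,155,200); print("handle top",len(H),rect(H),H[:,2].mean())
S=box(P,(Z>.018)&(Z<.034)&(mn>110),200,255,165,222); print("scoop walls",len(S),rect(S))
S=box(P,(Z<.034)&(mn>110),200,255,165,222); print("scoop pan",len(S),rect(S),S[:,2].mean())
m=((mn>135)).astype(np.uint8); k=np.zeros_like(m);k[150:262,300:340]=1
n,l,s,ce=cv2.connectedComponentsWithStats(m&k)
for i in range(1,n):
    if s[i,4]>8: print("bead",s[i],ce[i],np.nanmedian(P[l==i],0))
s=dict(np.load("side0.npz"));Q=cloud(s)
H=box(Q,(Q[...,2]>.1)&(Q[...,2]<.125),270,300,140,200);print("side handle",len(H),rect(H),H.mean(0))
big=cv2.resize(c["pixels"][130:280,200:350,::-1],None,fx=4,fy=4,interpolation=2);cv2.imwrite("pics/t1.png",big)
E
```

```text
bench z 0.00013884578391321067
trough rim 849 [ 5.340e+02 -7.250e+01  2.936e+02  1.044e+02  1.000e-01] 0.0439889711490392
dish rim 474 ((440.34771728515625, 346.7179870605469), 74.18168640136719) [440.1 346.5 145.9 145.1  87.9]
handle top 117 [598.2 133.3  33.2  15.4  79.2] 0.10866540844913986
scoop walls 83 [573.  139.7  76.6  67.1  77.7]
scoop pan 920 [572.4 142.2  81.4  87.6  78.3] 0.003985778703712015
bead [335 152   3  12  14] [336.  157.5] [ 0.64529535 -0.12156674  0.0449312 ]
bead [336 167   3  11  13] [337. 172.] [ 0.60886987 -0.12133525  0.04650818]
bead [337 181   3  12  14] [338.         186.42857143] [ 0.57387933 -0.12135945  0.04601   ]
bead [339 194   1  12  12] [339.  199.5] [ 0.54304909 -0.12173831  0.04640864]
bead [301 202   3   8  12] [301.5        205.66666667] [ 0.54118422 -0.03479266  0.00450438]
bead [308 204   3   9  12] [309.41666667 208.08333333] [ 0.53531548 -0.05447831  0.00239687]
bead [314 207   7   8  41] [317.02439024 210.31707317] [ 0.52331806 -0.07062628  0.02217996]
bead [321 208   4   7   9] [322.55555556 210.77777778] [ 0.52722295 -0.08623458  0.00302563]
bead [301 215   5   8  16] [302.3125 218.125 ] [ 0.5108732  -0.0354799   0.00486999]
bead [316 217   5   8  11] [317.63636364 220.45454545] [ 0.50475094 -0.07045725  0.00425665]
bead [309 218   2   6   9] [309.55555556 220.66666667] [ 0.50491017 -0.05361883  0.004624  ]
bead [303 224   5  17  30] [304.26666667 231.8       ] [ 0.48026212 -0.03801752  0.00395057]
bead [309 226   7   4  12] [312.5 228. ] [ 0.48653152 -0.06000972  0.00405869]
bead [306 233   6   8  28] [308.46428571 236.35714286] [ 0.46400133 -0.04661576  0.0235505 ]
bead [304 241   4   8  13] [305.         244.15384615] [ 0.44948565 -0.03924314  0.00169541]
side handle 95 [598.6 130.7  34.8  13.6  78.1] [0.5970898  0.12668882 0.10889015]
```

View pics/t1.png

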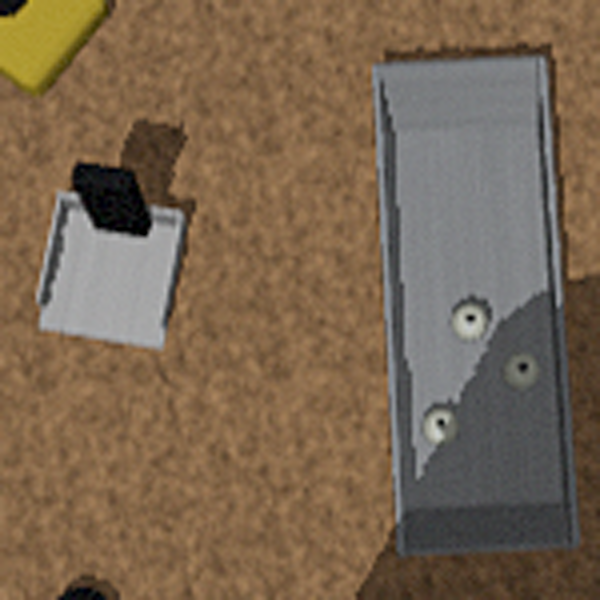

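The zoomed crop shows three beads: (470,320), (522,368, in shade) and (440,424). They are spread across most of the trough's width. The scoop's mouth faces the robot at about -11.5° yaw.

```bash
cat >> h.py <<'E'
def plan(A,B,n):
    "rows from pose A to B (pos m, Rotation) in n steps, straight"
    (p,r),(q,s)=A,B; d=(r.inv()*s).as_rotvec(); rows=[]
    for i in range(n):
        ri=r*R.from_rotvec(d*i/n)
        rows.append([round(float(x),1) for x in [*np.degrees(d/n),*(ri.inv().apply((np.array(q)-p)/n)*1000)]])
    return rows
def tool(yaw,tilt=0):
    "scoop yaw, tilt (mouth up +) in deg -> tool Rotation (tool y = scoop x, tool x = scoop y)"
    return R.from_euler("z",yaw,degrees=True)*R.from_euler("y",tilt,degrees=True)*R.from_matrix([[0,1,0],[1,0,0],[0,0,-1]])
def tcp(grip,yaw,tilt=0,off=.019):
    t=tool(yaw,tilt); return np.array(grip)+t.apply([0,0,off]),t
def cur(o): return np.array(o["ee_pos"]),R.from_euler("xyz",o["tcp_rot"])
E
python3 - <<'E'
from h import *; from rig import get_obs
c=dict(np.load("top0.npz")); P=cloud(c);Z=P[...,2]
T=box(P,(Z>.04)&(Z<.048),285,352,135,275)
for sg in(1,-1):
    S=T[(sg*(T[:,1]+.0725)>.042)&(abs(T[:,0]-.534)<.125)]; a,b=np.polyfit(S[:,0],S[:,1],1)
    print("wall",len(S),np.degrees(np.arctan(a)),a*.534+b)
for sg in(1,-1):
    S=T[(sg*(T[:,0]-.534)>.132)&(abs(T[:,1]+.0725)<.04)]; a,b=np.polyfit(S[:,1],S[:,0],1)
    print("end",len(S),np.degrees(np.arctan(-a)),a*-.0725+b)
# beads: top face at z=.024 by ray
K=c["mtx"];r=R.from_euler("xyz",c["rotation"])
for u,v in((317.5,209.6),(330.5,222),(310,235.5)):
    d=r.apply([(u-K[0,2])/K[0,0],(v-K[1,2])/K[1,1],1]); t=(.024-c["position"][2])/d[2]
    print("bead",c["position"]+t*d)
A=cur(get_obs())
for row in plan(A,tcp([.5985,.132,.16],-11.7),20): print(row)
E
```

```text
wall 181 0.19507534633676155 -0.02273807748587474
wall 192 0.12131792893371078 -0.12156267231704009
end 90 -0.17028294560577967 0.6750050188890069
end 76 -0.07389723512184772 0.3904800485570791
bead [ 0.52619088 -0.07199191  0.024     ]
bead [ 0.49521804 -0.10064527  0.024     ]
bead [ 0.4655541  -0.05106685  0.024     ]
[-0.0, -0.0, -3.2, 30.6, -26.7, 3.2]
[-0.0, -0.0, -3.2, 32.1, -24.9, 3.2]
[-0.0, -0.0, -3.2, 33.4, -23.1, 3.2]
[-0.0, -0.0, -3.2, 34.7, -21.2, 3.2]
[-0.0, -0.0, -3.2, 35.8, -19.2, 3.2]
[-0.0, -0.0, -3.2, 36.8, -17.1, 3.2]
[-0.0, -0.0, -3.2, 37.7, -15.0, 3.2]
[-0.0, -0.0, -3.2, 38.5, -12.9, 3.2]
[-0.0, -0.0, -3.2, 39.2, -10.7, 3.2]
[-0.0, -0.0, -3.2, 39.7, -8.5, 3.2]
[-0.0, -0.0, -3.2, 40.1, -6.3, 3.2]
[-0.0, -0.0, -3.2, 40.4, -4.0, 3.2]
[-0.0, -0.0, -3.2, 40.6, -1.7, 3.2]
[-0.0, -0.0, -3.2, 40.6, 0.6, 3.2]
[-0.0, -0.0, -3.2, 40.5, 2.8, 3.2]
[-0.0, -0.0, -3.2, 40.3, 5.1, 3.2]
[-0.0, -0.0, -3.2, 40.0, 7.4, 3.2]
[-0.0, -0.0, -3.2, 39.5, 9.6, 3.2]
[-0.0, -0.0, -3.2, 38.9, 11.8, 3.2]
[-0.0, -0.0, -3.2, 38.2, 14.0, 3.2]
```

Request:
{"method": "step_arm", "body": {
  "motion": [
    [0,0,-3.2,30.6,-26.7,3.2,0],
    [0,0,-3.2,32.1,-24.9,3.2,0],
    [0,0,-3.2,33.4,-23.1,3.2,0],
    [0,0,-3.2,34.7,-21.2,3.2,0],
    [0,0,-3.2,35.8,-19.2,3.2,0],
    [0,0,-3.2,36.8,-17.1,3.2,0],
    [0,0,-3.2,37.7,-15,3.2,0],
    [0,0,-3.2,38.5,-12.9,3.2,0],
    [0,0,-3.2,39.2,-10.7,3.2,0],
    [0,0,-3.2,39.7,-8.5,3.2,0],
    [0,0,-3.2,40.1,-6.3,3.2,0],
    [0,0,-3.2,40.4,-4,3.2,0],
    [0,0,-3.2,40.6,-1.7,3.2,0],
    [0,0,-3.2,40.6,0.6,3.2,0],
    [0,0,-3.2,40.5,2.8,3.2,0],
    [0,0,-3.2,40.3,5.1,3.2,0],
    [0,0,-3.2,40,7.4,3.2,0],
    [0,0,-3.2,39.5,9.6,3.2,0],
    [0,0,-3.2,38.9,11.8,3.2,0],
    [0,0,-3.2,38.2,14,3.2,0]
  ]
}}

```text
time_s: 2.1
ee_pos: [0.6011, 0.1314, 0.1405]
tcp_rot: [-3.14, 0.001, 1.362]
wrist_force: [0.4, -0.2, 1.5]
opening: 0.0939
gripper_force: 0.0
```

Request:
{"method": "step_arm", "body": {
  "motion": [
    [0,0,0,0,0,0,0],
    [0,0,0,0,0,0,0]
  ]
}}

```text
time_s: 2.3
ee_pos: [0.6002, 0.1303, 0.14]
tcp_rot: [-3.139, 0.002, 1.361]
wrist_force: [0.0, -0.2, 0.4]
opening: 0.094
gripper_force: 0.0
```

```bash
python3 - <<'E'
from h import *; from rig import *
o=get_obs();print(o["ee_pos"],o["tcp_rot"],o["joint_positions"].round(2),o["wrist_force"],o["time_s"])
for row in plan(cur(o),tcp([.5985,.132,.085],-11.7),4): print(row)
c=capture("side");cv2.imwrite("pics/s2.png",c["pixels"][...,::-1])
E
```

```text
[0.60020007 0.13029815 0.14002741] [-3.13915494e+00  1.51863716e-03  1.36085531e+00] [ 0.12  0.25  1.31 -0.    1.58  0.33] [ 0.02728666 -0.21505262  0.38606041] 2.3
[-0.0, 0.0, -0.1, 0.4, -0.5, 18.5]
[-0.0, 0.0, -0.1, 0.3, -0.5, 18.5]
[-0.0, 0.0, -0.1, 0.3, -0.5, 18.5]
[-0.0, 0.0, -0.1, 0.3, -0.5, 18.5]
```

View pics/s2.png

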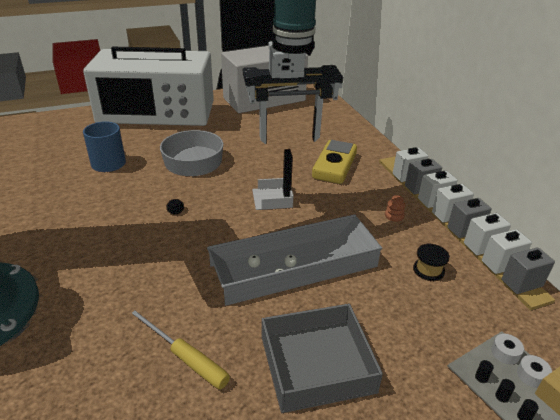

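The side view shows the open fingers at (265,138) and (318,138), straddling the handle top at (288,150). I go down and grip.

Request:
{"method": "step_arm", "body": {
  "motion": [
    [0,0,-0.1,0.4,-0.5,18.5,0],
    [0,0,-0.1,0.3,-0.5,18.5,0],
    [0,0,-0.1,0.3,-0.5,18.5,0],
    [0,0,-0.1,0.3,-0.5,18.5,0],
    [0,0,0,0,0,0,0.4],
    [0,0,0,0,0,0,0.7],
    [0,0,0,0,0,0,1],
    [0,0,0,0,0,0,1],
    [0,0,0,0,0,0,1],
    [0,0,0,0,0,0,1],
    [0,0,0,0,0,0,1],
    [0,0,0,0,0,0,1]
  ],
  "squeeze": 45
}}

```text
time_s: 3.55
ee_pos: [0.599, 0.1316, 0.0674]
tcp_rot: [-3.142, 0.0, 1.367]
wrist_force: [-0.5, -0.2, 0.5]
opening: 0.0336
gripper_force: 0.0
```

Request:
{"method": "step_arm", "body": {
  "motion": [
    [0,0,0,0,0,-5,1],
    [0,0,0,0,0,-20,1],
    [0,0,0,0,0,-30,1],
    [0,0,0,0,0,-30,1],
    [0,0,0,0,0,-5,1],
    [0,0,0,0,0,0,1]
  ]
}}

```text
time_s: 4.15
ee_pos: [0.5997, 0.1317, 0.1585]
tcp_rot: [3.139, -0.001, 1.367]
wrist_force: [-0.4, -0.1, -0.4]
opening: 0.0139
gripper_force: 45.0
```

```bash
python3 - <<'E'
from h import *; from rig import *
o=get_obs();print(o["ee_pos"],o["tcp_rot"],o["wrist_force"],o["time_s"],o["opening"])
A=cur(o)
for n in("side","top"):
    c=capture(n);cv2.imwrite(f"pics/{n}3.png",c["pixels"][...,::-1]);np.savez(f"{n}3.npz",**c)
E
```

```text
[0.59965441 0.13167434 0.1585498 ] [ 3.13907918e+00 -7.35708674e-04  1.36686988e+00] [-0.44382378 -0.12300999 -0.42014823] 4.15 0.013946691354802834
```

View pics/side3.png

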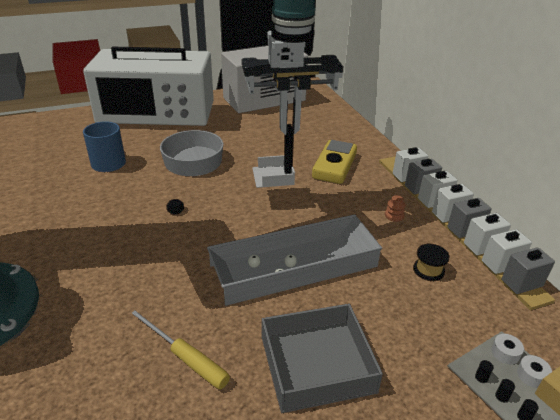

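The scoop is held and off the bench: its pan is at (273,173) in the side view. The fingers were still closing when I lifted, so I measure how the scoop sits in the grip.

```bash
python3 - <<'E'
from h import *
for n,b in(("side",(240,310,140,200)),("top",(190,280,130,240))):
    c=dict(np.load(n+"3.npz"));P=cloud(c);g=c["pixels"].astype(int);mn=g.min(-1);Z=P[...,2]
    k=(mn>110)&(Z>.02)&(Z<.14)&(P[...,0]<.63)&(P[...,0]>.49)&(P[...,1]<.2)
    S=box(P,k,*b);print(n,len(S),rect(S),np.percentile(S[:,2],[2,10,30,50,70,90,98]).round(4))
    f=S[S[:,2]<np.percentile(S[:,2],60)]; 
    A=np.c_[f[:,:2]-[.56,.14],np.ones(len(f))];w=np.linalg.lstsq(A,f[:,2],rcond=None)[0];print("plane",w)
    bl=(g.max(-1)<45)&(Z>.03)&(Z<.2)&(abs(P[...,0]-.6)<.03)&(abs(P[...,1]-.13)<.04);B=P[bl];print("black",len(B),np.percentile(B[:,2],[1,50,99]) if len(B) else 0)
E
```

```text
side 416 [569.7 140.2  80.2  78.1  78.1] [0.0557 0.0566 0.0576 0.0582 0.0592 0.0817 0.0858]
plane [ 0.00633692 -0.00478507  0.05750933]
black 387 [0.07352523 0.13042396 0.19506618]
top 49 [585.4 127.8  17.1  12.8  89.1] [0.0511 0.0526 0.0548 0.0564 0.0571 0.0617 0.0658]
plane [-0.04635853  0.00141559  0.0556804 ]
black 75 [0.06340522 0.11054961 0.17129578]
```

The pan floor is at 57.5 mm, so the underside is about 103 mm below the TCP when it should be 66 mm. The handle is held only by its tip. I set it down and grip again lower, waiting for the fingers to close.

Request:
{"method": "step_arm", "body": {
  "motion": [
    [0,0,0,0,0,20,1],
    [0,0,0,0,0,20,1],
    [0,0,0,0,0,11,1],
    [0,0,0,0,0,3,1],
    [0,0,0,0,0,0,1]
  ]
}}

```text
time_s: 4.75
ee_pos: [0.5984, 0.1315, 0.1023]
tcp_rot: [-3.14, 0.001, 1.367]
wrist_force: [-0.3, -0.5, -1.7]
opening: 0.0135
gripper_force: 45.0
```

Request:
{"method": "step_arm", "body": {
  "motion": [
    [0,0,0,0,0,0,0.75],
    [0,0,0,0,0,0,0.6],
    [0,0,0,0,0,0,0.6],
    [0,0,0,0,0,0,0.6],
    [0,0,0,0,0,12,0.6],
    [0,0,0,0,0,12,0.6],
    [0,0,0,0,0,12,0.6],
    [0,0,0,0,0,0,0.8],
    [0,0,0,0,0,0,1],
    [0,0,0,0,0,0,1],
    [0,0,0,0,0,0,1],
    [0,0,0,0,0,0,1],
    [0,0,0,0,0,0,1],
    [0,0,0,0,0,0,1],
    [0,0,0,0,0,0,1],
    [0,0,0,0,0,0,1]
  ],
  "squeeze": 48
}}

```text
time_s: 6.35
ee_pos: [0.5994, 0.1316, 0.068]
tcp_rot: [3.14, -0.0, 1.367]
wrist_force: [0.3, -0.2, 1.9]
opening: 0.0138
gripper_force: 48.0
```

Request:
{"method": "step_arm", "body": {
  "motion": [
    [0,0,0,0,0,-5,1],
    [0,0,0,0,0,-20,1],
    [0,0,0,0,0,-30,1],
    [0,0,0,0,0,-30,1],
    [0,0,0,0,0,-5,1],
    [0,0,0,0,0,0,1]
  ]
}}

```text
time_s: 6.95
ee_pos: [0.5994, 0.1317, 0.1583]
tcp_rot: [3.14, -0.001, 1.367]
wrist_force: [-0.5, 0.2, -1.2]
opening: 0.0138
gripper_force: 48.0
```

```bash
cat > m.py <<'E'
from h import *; from rig import *
o=get_obs();p=o["ee_pos"];print(p,o["tcp_rot"],o["wrist_force"],o["time_s"],o["opening"])
c=capture("side");np.savez("side4.npz",**c);P=cloud(c);g=c["pixels"].astype(int);Z=P[...,2]
k=(g.min(-1)>110)&(Z>.05)&(Z<.14)&(abs(P[...,0]-.56)<.07)&(abs(P[...,1]-.14)<.06)
S=P[k];print(len(S),rect(S),np.percentile(S[:,2],[5,30,50,95]).round(4))
f=S[S[:,2]<np.median(S[:,2])+.003];A=np.c_[f[:,:2]-[.56,.14],np.ones(len(f))];print("plane",np.linalg.lstsq(A,f[:,2],rcond=None)[0])
E
python3 m.py; python3 - <<'E'
from h import *;from rig import *
o=get_obs();A=cur(o)
# lift to .17 grip and swing above the trough far part: lip at .55
B=tcp([.625,-.0765,.15],0);print(B[0])
for r in plan(A,B,8): print(r)
E
```

```text
[0.59943782 0.13165929 0.15826757] [ 3.13969197e+00 -5.35071222e-04  1.36684522e+00] [-0.51835003  0.21884592 -1.19749129] 6.95 0.013830295862550012
378 [563.7 142.5  81.2  67.6  78.2] [0.091  0.0921 0.0926 0.1164]
plane [ 0.00346589 -0.00487926  0.09248286]
[ 0.625  -0.0765  0.131 ]
[-0.0, 0.0, -1.5, -24.8, 8.5, 3.2]
[-0.0, 0.0, -1.5, -25.0, 7.9, 3.2]
[-0.0, 0.0, -1.5, -25.2, 7.2, 3.2]
[-0.0, 0.0, -1.5, -25.4, 6.6, 3.2]
[-0.0, 0.0, -1.5, -25.5, 5.9, 3.2]
[-0.0, 0.0, -1.5, -25.7, 5.3, 3.2]
[-0.0, 0.0, -1.5, -25.8, 4.6, 3.2]
[-0.0, 0.0, -1.5, -25.9, 4.0, 3.2]
```

The underside is now 68 mm below the TCP, level and aligned, with the pads 87 mm up the handle. That is a proper grip. Next I move over the far part of the trough.

Request:
{"method": "step_arm", "body": {
  "motion": [
    [0,0,-1.5,-24.8,8.5,3.2,1],
    [0,0,-1.5,-25,7.9,3.2,1],
    [0,0,-1.5,-25.2,7.2,3.2,1],
    [0,0,-1.5,-25.4,6.6,3.2,1],
    [0,0,-1.5,-25.5,5.9,3.2,1],
    [0,0,-1.5,-25.7,5.3,3.2,1],
    [0,0,-1.5,-25.8,4.6,3.2,1],
    [0,0,-1.5,-25.9,4,3.2,1],
    [0,0,0,0,0,0,1],
    [0,0,0,0,0,0,1]
  ]
}}

```text
time_s: 8.0
ee_pos: [0.6246, -0.0763, 0.1291]
tcp_rot: [-3.137, -0.002, 1.575]
wrist_force: [-0.3, 0.6, -1.2]
opening: 0.0135
gripper_force: 48.0
```

```bash
python3 - <<'E'
from h import *; from rig import *
o=get_obs();A=cur(o);print(A[0],o["tcp_rot"])
B=np.array([.625,-.0765,.077]),tool(0)
for r in plan(A,B,4): print(r)
E
```

```text
[ 0.62458711 -0.07629836  0.12907656] [-3.13690264e+00 -1.69575993e-03  1.57480238e+00]
[-0.1, -0.0, 0.1, -0.1, 0.2, 13.0]
[-0.1, -0.0, 0.1, -0.1, 0.1, 13.0]
[-0.1, -0.0, 0.1, -0.1, 0.1, 13.0]
[-0.1, -0.0, 0.1, -0.1, 0.1, 13.0]
```

Request:
{"method": "step_arm", "body": {
  "motion": [
    [-0.1,0,0.1,-0.1,0.2,13,1],
    [-0.1,0,0.1,-0.1,0.1,13,1],
    [0,0,0,0,0,13,1],
    [0,0,0,0,0,13,1],
    [0,0,0,0,0,2,1],
    [0,0,0,0,0,1.5,1],
    [0,0,0,0,0,1,1],
    [0,0,0,0,0,0,1]
  ]
}}

```text
time_s: 8.8
ee_pos: [0.6268, -0.0767, 0.0761]
tcp_rot: [3.137, 0.0, 1.573]
wrist_force: [0.5, 0.8, -1.5]
opening: 0.0142
gripper_force: 48.0
```

```bash
python3 - <<'E'
from h import *; from rig import *
o=get_obs();print(o["wrist_force"],o["ee_pos"],o["torque"])
c=capture("top");cv2.imwrite("pics/t5.png",cv2.resize(c["pixels"][120:290,260:390,::-1],None,fx=3.5,fy=3.5))
E
```

```text
[ 0.54144128  0.82672027 -1.51444992] [ 0.62683239 -0.07673337  0.07606946] [-0.08758886 -0.15553019 -0.05081373]
```

View pics/t5.png

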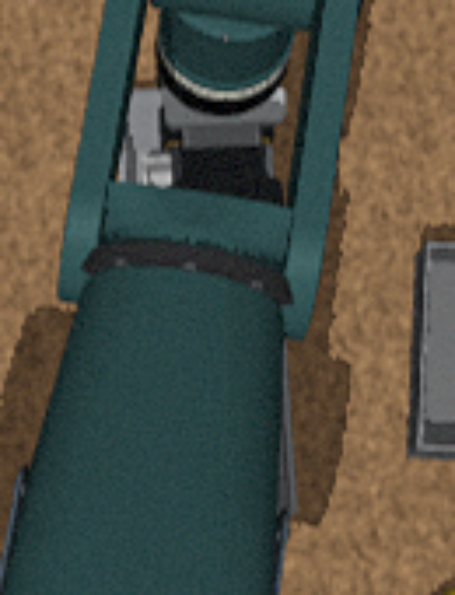

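The arm hides the trough from the top camera. I feel for the floor by force instead.

Request:
{"method": "step_arm", "body": {
  "motion": [
    [0,0,0,0,0,1,1],
    [0,0,0,0,0,1,1],
    [0,0,0,0,0,0,1]
  ]
}}

```text
time_s: 9.15
ee_pos: [0.6263, -0.0766, 0.0733]
tcp_rot: [3.138, 0.0, 1.573]
wrist_force: [0.5, 0.1, -1.1]
opening: 0.0141
gripper_force: 48.0
```

Request:
{"method": "step_arm", "body": {
  "motion": [
    [0,0,0,0,0,1,1],
    [0,0,0,0,0,0,1]
  ]
}}

```text
time_s: 9.35
ee_pos: [0.6263, -0.0766, 0.0723]
tcp_rot: [3.138, 0.0, 1.573]
wrist_force: [-1.1, -0.1, -1.4]
opening: 0.0137
gripper_force: 48.0
```

Request:
{"method": "step_arm", "body": {
  "motion": [
    [0,0,0,0,0,0.7,1],
    [0,0,0,0,0,0,1]
  ]
}}

```text
time_s: 9.55
ee_pos: [0.6264, -0.0766, 0.0722]
tcp_rot: [3.138, 0.0, 1.573]
wrist_force: [-1.0, 0.2, 1.6]
opening: 0.014
gripper_force: 48.0
```

Request:
{"method": "step_arm", "body": {
  "motion": [
    [0,0,0,0,0,0.7,1],
    [0,0,0,0,0,0,1]
  ]
}}

```text
time_s: 9.75
ee_pos: [0.6265, -0.0767, 0.0722]
tcp_rot: [3.137, 0.0, 1.573]
wrist_force: [-1.8, -0.6, 5.6]
opening: 0.0137
gripper_force: 48.0
```

The scoop sits lightly on the floor (z 72.2 mm, 5.6 N). Now I sweep towards the robot.

Request:
{"method": "step_arm", "body": {
  "motion": [
    [0,0,0,0,-4,0,1],
    [0,0,0,0,-7,0,1],
    [0,0,0,0,-7,0,1],
    [0,0,0,0,-7,0,1],
    [0,0,0,0,-7,0,1],
    [0,0,0,0,-7,0,1],
    [0,0,0,0,-7,0,1],
    [0,0,0,0,-7,0,1],
    [0,0,0,0,-7,0,1],
    [0,0,0,0,0,0,1]
  ]
}}

```text
time_s: 10.75
ee_pos: [0.5664, -0.077, 0.0723]
tcp_rot: [3.136, 0.001, 1.573]
wrist_force: [-0.2, -0.4, 6.9]
opening: 0.0142
gripper_force: 48.0
```

Request:
{"method": "step_arm", "body": {
  "motion": [
    [0,0,0,0,-5,0,1],
    [0,0,0,0,-7,0,1],
    [0,0,0,0,-7,0,1],
    [0,0,0,0,-7,0,1],
    [0,0,0,0,-7,0,1],
    [0,0,0,0,-7,0,1],
    [0,0,0,0,-7,0,1],
    [0,0,0,0,-7,0,1],
    [0,0,0,0,-7,0,1],
    [0,0,0,0,0,0,1]
  ]
}}

```text
time_s: 11.75
ee_pos: [0.5058, -0.0772, 0.0723]
tcp_rot: [3.135, 0.001, 1.573]
wrist_force: [0.5, -0.2, 7.1]
opening: 0.0137
gripper_force: 48.0
```

```bash
python3 - <<'E'
from h import *; from rig import *
o=get_obs();print(o["wrist_force"],o["ee_pos"],o["tcp_rot"],o["time_s"])
c=capture("side");cv2.imwrite("pics/s6.png",cv2.resize(c["pixels"][160:310,190:400,::-1],None,fx=3.8,fy=3.8))
E
```

```text
[ 0.53680524 -0.15644357  7.11964821] [ 0.50581938 -0.07721104  0.07231407] [3.13479635e+00 1.15346727e-03 1.57259278e+00] 11.75
```

View pics/s6.png

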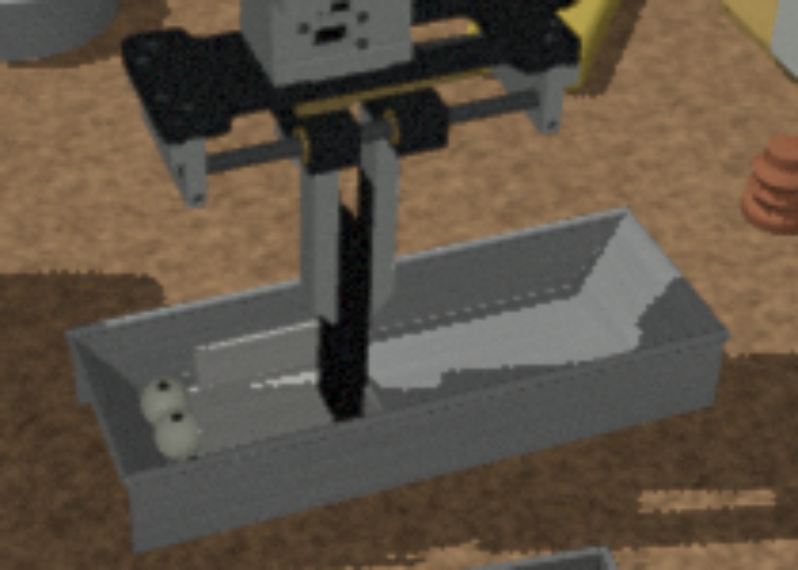

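The crop shows two beads at the near end, (163,400) and (177,435), being pushed up to the end wall. The third is hidden by the near side wall. I push on slowly to the foot of the wall.

Request:
{"method": "step_arm", "body": {
  "motion": [
    [0,0,0,0,-4,0,1],
    [0,0,0,0,-4,0,1],
    [0,0,0,0,-3,0,1],
    [0,0,0,0,-2,0,1],
    [0,0,0,0,-1,0,1],
    [0,0,0,0,0,0,1]
  ]
}}

```text
time_s: 12.4
ee_pos: [0.493, -0.0773, 0.0725]
tcp_rot: [3.133, 0.001, 1.573]
wrist_force: [2.4, -0.4, 6.9]
opening: 0.0139
gripper_force: 48.0
```

```bash
python3 - <<'E'
from h import *; from rig import *
o=get_obs();print(o["wrist_force"],o["ee_pos"],o["tcp_rot"],o["time_s"])
c=capture("side");cv2.imwrite("pics/s7.png",cv2.resize(c["pixels"][200:310,190:330,::-1],None,fx=5,fy=5))
E
```

```text
[ 2.4003769  -0.37715083  6.93719681] [ 0.4930003  -0.07732231  0.07246716] [3.13283536e+00 1.28118026e-03 1.57258142e+00] 12.4
```

View pics/s7.png

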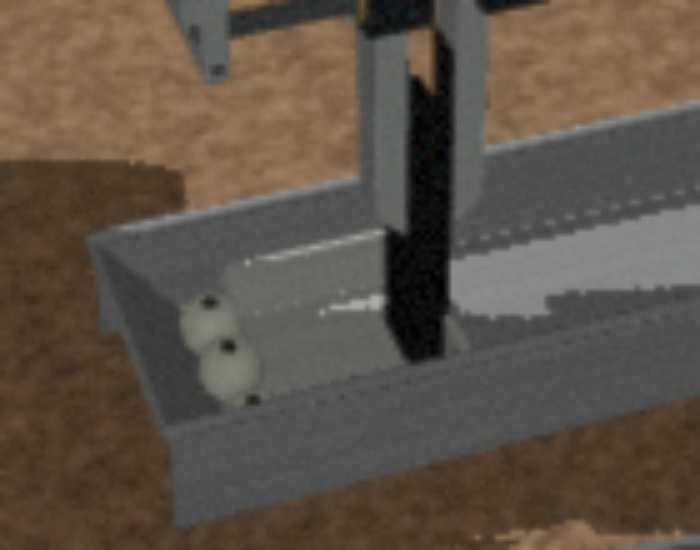

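Three beads now sit across the lip: (210,322), (230,368) and one with its bore at (252,400). Next I raise the mouth along the leaning wall.

```bash
python3 - <<'E'
from h import *; from rig import *
o=get_obs();A=cur(o)
def pose(lx,lz,t):
    r=R.from_euler("y",t,degrees=True); return np.array([lx,-.0773,lz])+r.apply([.071,0,.068]),tool(0,t)
C=A
W=[(0,.0042)]+[(t,.0045+.078*np.sin(np.radians(t))) for t in range(2,25,2)]
for t,lz in W:
    B=pose(.4190-.70*(lz-.004),lz,t); print(t,plan(C,B,1)[0],B[0].round(4)); C=B
E
```

```text
0 [0.5, 0.1, 0.1, 0.0, -3.1, 0.2] [ 0.4899 -0.0773  0.0722]
2 [2.0, 0.0, 0.0, 0.0, 0.2, -0.5] [ 0.4901 -0.0773  0.0727]
4 [2.0, 0.0, 0.0, 0.0, 0.3, -0.1] [ 0.4904 -0.0773  0.0728]
6 [2.0, 0.0, 0.0, 0.0, 0.2, -0.1] [ 0.4907 -0.0773  0.0729]
8 [2.0, 0.0, 0.0, 0.0, 0.2, 0.0] [ 0.4908 -0.0773  0.0728]
10 [2.0, 0.0, 0.0, 0.0, 0.1, 0.1] [ 0.4909 -0.0773  0.0727]
12 [2.0, 0.0, 0.0, 0.0, 0.0, 0.2] [ 0.4909 -0.0773  0.0725]
14 [2.0, 0.0, 0.0, 0.0, -0.0, 0.3] [ 0.4908 -0.0773  0.0722]
16 [2.0, 0.0, 0.0, 0.0, -0.1, 0.4] [ 0.4906 -0.0773  0.0718]
18 [2.0, 0.0, 0.0, 0.0, -0.1, 0.5] [ 0.4903 -0.0773  0.0713]
20 [2.0, 0.0, 0.0, 0.0, -0.2, 0.6] [ 0.49   -0.0773  0.0708]
22 [2.0, 0.0, 0.0, 0.0, -0.2, 0.7] [ 0.4895 -0.0773  0.0702]
24 [2.0, 0.0, 0.0, 0.0, -0.2, 0.9] [ 0.489  -0.0773  0.0695]
```

Request:
{"method": "step_arm", "body": {
  "motion": [
    [0.3,0,0,0,-1.5,0,1],
    [0.2,0,0,0,-1.5,0,1],
    [2,0,0,0,0.2,-0.8,1],
    [2,0,0,0,0.3,-0.4,1],
    [2,0,0,0,0.2,-0.2,1],
    [2,0,0,0,0.2,0,1],
    [2,0,0,0,0.1,0.1,1],
    [0,0,0,0,0,0,1]
  ]
}}

```text
time_s: 13.25
ee_pos: [0.4919, -0.0771, 0.0721]
tcp_rot: [-2.966, 0.001, 1.573]
wrist_force: [5.1, 0.0, 3.1]
opening: 0.014
gripper_force: 48.0
```

Request:
{"method": "step_arm", "body": {
  "motion": [
    [2,0,0,0,0,0.2,1],
    [2,0,0,0,0,0.3,1],
    [2,0,0,0,-0.1,0.4,1],
    [2,0,0,0,-0.1,0.5,1],
    [2,0,0,0,-0.2,0.6,1],
    [2,0,0,0,-0.2,0.7,1],
    [2,0,0,0,-0.2,0.9,1],
    [0,0,0,0,0,0,1]
  ]
}}

```text
time_s: 14.05
ee_pos: [0.49, -0.0771, 0.0688]
tcp_rot: [-2.723, 0.001, 1.573]
wrist_force: [6.8, -0.9, 3.2]
opening: 0.014
gripper_force: 48.0
```

```bash
python3 - <<'E'
from h import *; from rig import *
o=get_obs();print(o["wrist_force"],o["ee_pos"],o["tcp_rot"],o["time_s"])
c=capture("side");cv2.imwrite("pics/s8.png",cv2.resize(c["pixels"][200:310,190:330,::-1],None,fx=5,fy=5))
E
```

```text
[ 6.7616599  -0.88465359  3.15309069] [ 0.48998539 -0.0771255   0.06884204] [-2.72295914e+00  6.30889360e-04  1.57320998e+00] 14.05
```

View pics/s8.png

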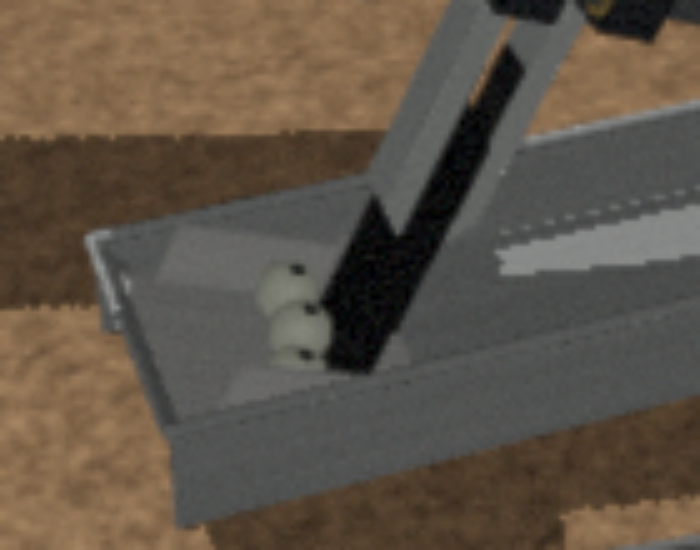

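All three beads have slid back into the pan against the handle, at (285,290), (300,330) and (300,355). The tilt is 24° and the fingers are clear. I lift and carry.

```bash
cat > w.py <<'E'
from h import *
D=np.array([.4403,.3467]); Y=38.2; u=np.array([np.cos(np.radians(Y)),np.sin(np.radians(Y))])
def lip(lx,ly,lz,yaw,t):
    r=R.from_euler("z",yaw,degrees=True)*R.from_euler("y",t,degrees=True)
    return np.array([lx,ly,lz])+r.apply([.071,0,.068]),tool(yaw,t)
def at(off,lz,t): return lip(*(D+off*u),lz,Y,t)
E
python3 - <<'E'
from w import *; from rig import *
o=get_obs();A=cur(o);t=24.
U=(A[0]+[.008,0,.10],A[1])
print("up",plan(A,U,5)[0])
M=at(.02,.12,24)
print("carry",U[0],M[0]); [print(r) for r in plan(U,M,18)]
E
```

```text
up [0.0, 0.0, 0.0, -0.0, -6.7, -18.9]
carry [ 0.49797419 -0.07709974  0.16890133] [0.52872448 0.4162832  0.15324279]
[0.0, -0.9, -1.9, 27.4, 2.0, 0.1]
[0.0, -0.9, -1.9, 27.3, 2.9, -0.4]
[0.0, -0.9, -1.9, 27.2, 3.8, -0.8]
[0.0, -0.9, -1.9, 27.0, 4.7, -1.2]
[0.0, -0.9, -1.9, 26.8, 5.6, -1.6]
[0.0, -0.9, -1.9, 26.6, 6.5, -2.0]
[0.0, -0.9, -1.9, 26.3, 7.4, -2.4]
[0.0, -0.9, -1.9, 26.0, 8.3, -2.8]
[0.0, -0.9, -1.9, 25.7, 9.2, -3.1]
[0.0, -0.9, -1.9, 25.3, 10.0, -3.5]
[0.0, -0.9, -1.9, 24.9, 10.9, -3.9]
[0.0, -0.9, -1.9, 24.5, 11.7, -4.3]
[0.0, -0.9, -1.9, 24.0, 12.5, -4.6]
[0.0, -0.9, -1.9, 23.5, 13.3, -5.0]
[0.0, -0.9, -1.9, 23.0, 14.1, -5.3]
[0.0, -0.9, -1.9, 22.4, 14.9, -5.7]
[0.0, -0.9, -1.9, 21.8, 15.6, -6.0]
[0.0, -0.9, -1.9, 21.1, 16.4, -6.3]
```

Request:
{"method": "step_arm", "body": {
  "motion": [
    [0,0,0,0,-3.3,-9.4,1],
    [0,0,0,0,-3.4,-9.5,1],
    [0,0,0,0,-6.7,-18.9,1],
    [0,0,0,0,-6.7,-18.9,1],
    [0,0,0,0,-6.7,-18.9,1],
    [0,0,0,0,-3.3,-9.4,1],
    [0,0,0,0,-3.4,-9.5,1],
    [0,0,0,0,0,0,1],
    [0,0,0,0,0,0,1],
    [0,0,0,0,0,0,1]
  ]
}}

```text
time_s: 15.1
ee_pos: [0.4953, -0.0768, 0.1674]
tcp_rot: [-2.715, -0.0, 1.573]
wrist_force: [-0.7, 0.2, -2.1]
opening: 0.0136
gripper_force: 48.0
```

Request:
{"method": "step_arm", "body": {
  "motion": [
    [0,-0.4,-0.9,13.7,1,0,1],
    [0,-0.5,-1,13.7,1,0,1],
    [0,-0.9,-1.9,27.3,2.9,-0.4,1],
    [0,-0.9,-1.9,27.2,3.8,-0.8,1],
    [0,-0.9,-1.9,27,4.7,-1.2,1],
    [0,-0.9,-1.9,26.8,5.6,-1.6,1],
    [0,-0.9,-1.9,26.6,6.5,-2,1],
    [0,-0.9,-1.9,26.3,7.4,-2.4,1],
    [0,-0.9,-1.9,26,8.3,-2.8,1],
    [0,-0.9,-1.9,25.7,9.2,-3.1,1],
    [0,-0.9,-1.9,25.3,10,-3.5,1],
    [0,-0.9,-1.9,24.9,10.9,-3.9,1],
    [0,-0.9,-1.9,24.5,11.7,-4.3,1],
    [0,-0.9,-1.9,24,12.5,-4.6,1],
    [0,-0.9,-1.9,23.5,13.3,-5,1],
    [0,-0.9,-1.9,23,14.1,-5.3,1],
    [0,-0.9,-1.9,22.4,14.9,-5.7,1],
    [0,-0.9,-1.9,21.8,15.6,-6,1],
    [0,-0.5,-1,10.6,8.2,-3.1,1],
    [0,-0.4,-0.9,10.5,8.2,-3.2,1]
  ]
}}

```text
time_s: 17.1
ee_pos: [0.5253, 0.4187, 0.1485]
tcp_rot: [-2.712, 0.011, 2.238]
wrist_force: [0.6, -1.2, -2.5]
opening: 0.0138
gripper_force: 48.0
```

Request:
{"method": "step_arm", "body": {
  "motion": [
    [0,0,0,0,0,0,1],
    [0,0,0,0,0,0,1]
  ]
}}

```text
time_s: 17.3
ee_pos: [0.5261, 0.4168, 0.1489]
tcp_rot: [-2.712, 0.011, 2.235]
wrist_force: [0.2, 0.0, -2.2]
opening: 0.0136
gripper_force: 48.0
```

```bash
python3 - <<'E'
from w import *; from rig import *
o=get_obs();print(o["wrist_force"],o["ee_pos"],o["joint_positions"].round(2),o["time_s"])
C=cur(o)
T=list(range(24,-56,-4))+[-56]
for t in T:
    lz=.075+.045*t/24 if t>0 else .075-.01*(-t)/56
    B=at(.02,lz,t); print(t,plan(C,B,1)[0]); C=B
E
```

```text
[ 0.24960439  0.02595992 -2.23653686] [0.52611682 0.41676587 0.14892678] [ 0.6   0.75  0.65 -0.04  2.17 -0.07] 17.3
24 [-0.6, 0.5, -0.4, -2.0, -0.2, -4.6]
20 [-4.0, 0.0, -0.0, 0.0, -1.9, 2.1]
16 [-4.0, 0.0, 0.0, 0.0, -2.4, 2.3]
12 [-4.0, 0.0, 0.0, -0.0, -2.8, 2.4]
8 [-4.0, 0.0, -0.0, 0.0, -3.4, 2.5]
4 [-4.0, -0.0, 0.0, 0.0, -3.9, 2.6]
0 [-4.0, -0.0, 0.0, -0.0, -4.4, 2.7]
-4 [-4.0, -0.0, 0.0, 0.0, -4.9, -4.1]
-8 [-4.0, -0.0, -0.0, 0.0, -5.0, -4.1]
-12 [-4.0, 0.0, 0.0, -0.0, -5.0, -4.1]
-16 [-4.0, 0.0, 0.0, -0.0, -5.1, -4.1]
-20 [-4.0, 0.0, -0.0, 0.0, -5.1, -4.1]
-24 [-4.0, 0.0, 0.0, -0.0, -5.2, -4.1]
-28 [-4.0, 0.0, -0.0, -0.0, -5.2, -4.1]
-32 [-4.0, 0.0, 0.0, 0.0, -5.3, -4.2]
-36 [-4.0, 0.0, -0.0, -0.0, -5.3, -4.2]
-40 [-4.0, -0.0, 0.0, -0.0, -5.3, -4.2]
-44 [-4.0, 0.0, -0.0, 0.0, -5.4, -4.2]
-48 [-4.0, -0.0, -0.0, -0.0, -5.4, -4.3]
-52 [-4.0, 0.0, 0.0, 0.0, -5.4, -4.3]
-56 [-4.0, 0.0, 0.0, -0.0, -5.5, -4.3]
```

Request:
{"method": "step_arm", "body": {
  "motion": [
    [-0.6,0.5,-0.4,-2,-0.2,-4.6,1],
    [-4,0,0,0,-1.9,2.1,1],
    [-4,0,0,0,-2.4,2.3,1],
    [-4,0,0,0,-2.8,2.4,1],
    [-4,0,0,0,-3.4,2.5,1],
    [-4,0,0,0,-3.9,2.6,1],
    [-4,0,0,0,-4.4,2.7,1],
    [-4,0,0,0,-4.9,-4.1,1],
    [-4,0,0,0,-5,-4.1,1],
    [-4,0,0,0,-5,-4.1,1],
    [-4,0,0,0,-5.1,-4.1,1],
    [-4,0,0,0,-5.1,-4.1,1],
    [-4,0,0,0,-5.2,-4.1,1],
    [-4,0,0,0,-5.2,-4.1,1],
    [-4,0,0,0,-5.3,-4.2,1],
    [-4,0,0,0,-5.3,-4.2,1],
    [-4,0,0,0,-5.3,-4.2,1],
    [-4,0,0,0,-5.4,-4.2,1],
    [-4,0,0,0,-5.4,-4.3,1],
    [-4,0,0,0,-5.4,-4.3,1]
  ]
}}

```text
time_s: 19.3
ee_pos: [0.4485, 0.3508, 0.1649]
tcp_rot: [2.229, 0.001, 2.235]
wrist_force: [1.2, -0.1, -1.4]
opening: 0.0137
gripper_force: 48.0
```

Request:
{"method": "step_arm", "body": {
  "motion": [
    [-4,0,0,0,-5.5,-4.3,1],
    [0,0,0,0,0,0,1],
    [0,0,0,0,0,0,1],
    [0,0,0,0,0,0,1],
    [0,0,0,0,0,0,1]
  ]
}}

```text
time_s: 19.8
ee_pos: [0.4448, 0.3486, 0.1647]
tcp_rot: [2.161, 0.001, 2.236]
wrist_force: [-0.8, 0.0, -0.5]
opening: 0.0138
gripper_force: 48.0
```

```bash
python3 - <<'E'
from w import *; from rig import *
o=get_obs();print(o["wrist_force"],o["ee_pos"],o["tcp_rot"],o["time_s"])
c=capture("side");np.savez("side9.npz",**c);cv2.imwrite("pics/s9.png",cv2.resize(c["pixels"][90:210,100:300,::-1],None,fx=4,fy=4))
P=cloud(c)
g=c["pixels"].astype(int);m=(g.min(-1)>120)&(np.hypot(P[...,0]-D[0],P[...,1]-D[1])<.09)&(P[...,2]<.1)
n,l,s,ce=cv2.connectedComponentsWithStats(m.astype(np.uint8))
for i in range(1,n):
    if s[i,4]>6: print(s[i],np.nanmedian(P[l==i],0).round(3))
# back: level and place on bench, lip at tilt 0; first raise to level over dish, then out to the bench right of dish
A=cur(o);B=at(.02,.11,0);print("level");[print(r) for r in plan(A,B,10)]
E
```

```text
[-0.78628378  0.03577732 -0.54401023] [0.44479928 0.34861941 0.16473394] [2.16068524e+00 1.13677378e-03 2.23593048e+00] 19.8
[189 115  17  21 206] [0.463 0.367 0.082]
[183 123   2   5   7] [0.436 0.39  0.075]
[160 147   8  10  12] [0.372 0.335 0.045]
[172 147  37  14 319] [0.445 0.372 0.004]
level
[5.6, 0.0, -0.0, 0.1, 5.9, 6.4]
[5.6, 0.0, -0.0, 0.1, 6.5, 5.8]
[5.6, 0.0, -0.0, 0.1, 7.0, 5.2]
[5.6, 0.0, -0.0, 0.1, 7.5, 4.4]
[5.6, 0.0, -0.0, 0.1, 7.9, 3.7]
[5.6, 0.0, -0.0, 0.1, 8.2, 2.9]
[5.6, 0.0, -0.0, 0.1, 8.5, 2.1]
[5.6, 0.0, -0.0, 0.1, 8.6, 1.2]
[5.6, 0.0, -0.0, 0.1, 8.7, 0.4]
[5.6, 0.0, -0.0, 0.1, 8.7, -0.5]
```

View pics/s9.png

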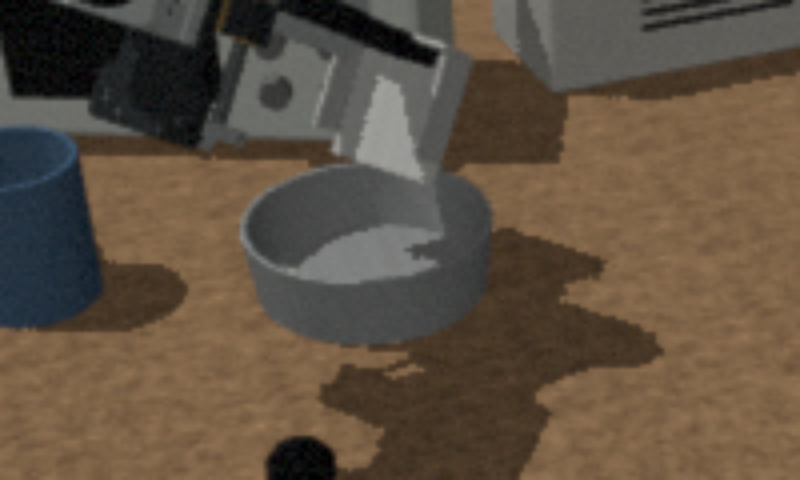

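The pan is empty and hangs over the dish, at (400,150) in the crop. The near part of the dish floor is hidden by its wall, so I move away and check the beads from the top camera by numbers.

Request:
{"method": "step_arm", "body": {
  "motion": [
    [5.6,0,0,0.1,5.9,6.4,1],
    [5.6,0,0,0.1,6.5,5.8,1],
    [5.6,0,0,0.1,7,5.2,1],
    [5.6,0,0,0.1,7.5,4.4,1],
    [5.6,0,0,0.1,7.9,3.7,1],
    [5.6,0,0,0.1,8.2,2.9,1],
    [5.6,0,0,0.1,8.5,2.1,1],
    [5.6,0,0,0.1,8.6,1.2,1],
    [5.6,0,0,0.1,8.7,0.4,1],
    [5.6,0,0,0.1,8.7,-0.5,1],
    [0,0,0,0,0,0,1],
    [0,0,0,0,0,0,1]
  ]
}}

```text
time_s: 21.05
ee_pos: [0.5113, 0.4025, 0.1741]
tcp_rot: [3.141, 0.0, 2.236]
wrist_force: [-0.3, -0.2, -0.4]
opening: 0.014
gripper_force: 48.0
```

```bash
python3 - <<'E'
from w import *; from rig import *
o=get_obs();A=cur(o);print(A[0],o["tcp_rot"])
B=(np.array([.58,.13,.16]),tool(0))
[print(r) for r in plan(A,B,12)]
E
```

```text
[0.51129155 0.4025482  0.17409881] [3.14115247e+00 4.70228600e-04 2.23605043e+00]
[0.0, 0.0, 3.2, -21.4, -9.5, 1.2]
[0.0, 0.0, 3.2, -21.9, -8.3, 1.2]
[0.0, 0.0, 3.2, -22.3, -7.1, 1.2]
[0.0, 0.0, 3.2, -22.7, -5.8, 1.2]
[0.0, 0.0, 3.2, -23.0, -4.6, 1.2]
[0.0, 0.0, 3.2, -23.2, -3.3, 1.2]
[0.0, 0.0, 3.2, -23.3, -2.0, 1.2]
[0.0, 0.0, 3.2, -23.4, -0.7, 1.2]
[0.0, 0.0, 3.2, -23.4, 0.6, 1.2]
[0.0, 0.0, 3.2, -23.3, 1.9, 1.2]
[0.0, 0.0, 3.2, -23.2, 3.2, 1.2]
[0.0, 0.0, 3.2, -23.0, 4.5, 1.2]
```

Request:
{"method": "step_arm", "body": {
  "motion": [
    [0,0,3.2,-21.4,-9.5,1.2,1],
    [0,0,3.2,-21.9,-8.3,1.2,1],
    [0,0,3.2,-22.3,-7.1,1.2,1],
    [0,0,3.2,-22.7,-5.8,1.2,1],
    [0,0,3.2,-23,-4.6,1.2,1],
    [0,0,3.2,-23.2,-3.3,1.2,1],
    [0,0,3.2,-23.3,-2,1.2,1],
    [0,0,3.2,-23.4,-0.7,1.2,1],
    [0,0,3.2,-23.4,0.6,1.2,1],
    [0,0,3.2,-23.3,1.9,1.2,1],
    [0,0,3.2,-23.2,3.2,1.2,1],
    [0,0,3.2,-23,4.5,1.2,1],
    [0,0,0,0,0,0,1],
    [0,0,0,0,0,0,1]
  ]
}}

```text
time_s: 22.45
ee_pos: [0.5781, 0.1293, 0.1625]
tcp_rot: [3.138, -0.002, 1.565]
wrist_force: [0.2, 0.2, -2.2]
opening: 0.0133
gripper_force: 48.0
```

```bash
python3 - <<'E'
from w import *; from rig import *
o=get_obs();A=cur(o);print(A[0],o["tcp_rot"],o["time_s"])
c=capture("top");P=cloud(c);np.savez("top10.npz",**c)
m=(np.hypot(P[...,0]-D[0],P[...,1]-D[1])<.062)&(P[...,2]>.014)&(P[...,2]<.04)
n,l,s,ce=cv2.connectedComponentsWithStats(m.astype(np.uint8))
for i in range(1,n):
    if s[i,4]>6: print(s[i],P[l==i].mean(0).round(3),P[l==i][:,2].max().round(3),c["pixels"][l==i].mean(0))
E
```

```text
[0.5781205  0.12932975 0.16249019] [ 3.13786212e+00 -1.54413265e-03  1.56547945e+00] 22.45
[155 260   9   9  66] [0.416 0.3   0.021] 0.027 [162.42424242 164.89393939 155.03030303]
[139 267  18  15 138] [0.394 0.327 0.021] 0.029 [151.06521739 153.10869565 143.89855072]
```

The dish holds three beads, as blobs of 66 and 138 px about 2 cm above the bench. Now I set the scoop down.

Request:
{"method": "step_arm", "body": {
  "motion": [
    [-0.2,0,0,0,0,20,1],
    [0,0,0,0,0,25,1],
    [0,0,0,0,0,25,1],
    [0,0,0,0,0,14,1],
    [0,0,0,0,0,5,1],
    [0,0,0,0,0,2,1],
    [0,0,0,0,0,0,1],
    [0,0,0,0,0,0,1]
  ]
}}

```text
time_s: 23.3
ee_pos: [0.5802, 0.1297, 0.0717]
tcp_rot: [3.134, -0.001, 1.566]
wrist_force: [0.7, -0.1, -0.5]
opening: 0.014
gripper_force: 48.0
```

Request:
{"method": "step_arm", "body": {
  "motion": [
    [0.4,0,0,0,0,1.5,1],
    [0,0,0,0,0,1.5,1],
    [0,0,0,0,0,1,1],
    [0,0,0,0,0,0,1]
  ]
}}

```text
time_s: 23.7
ee_pos: [0.5802, 0.1296, 0.068]
tcp_rot: [3.141, -0.001, 1.566]
wrist_force: [0.1, 1.3, 4.2]
opening: 0.0138
gripper_force: 48.0
```

In contact (4 N). I open wide and then rise.

Request:
{"method": "step_arm", "body": {
  "motion": [
    [0,0,0,0,0,0,0.8],
    [0,0,0,0,0,0,0.6],
    [0,0,0,0,0,0,0.5],
    [0,0,0,0,0,0,0.5],
    [0,0,0,0,0,0,0.5],
    [0,0,0,0,0,0,0.5],
    [0,0,0,0,0,-20,0.5],
    [0,0,0,0,0,-40,0.5],
    [0,0,0,0,0,-40,0.5],
    [0,0,0,0,0,-30,0.5],
    [0,0,0,-40,0,0,0.5],
    [0,0,0,-40,0,0,0.5],
    [0,0,0,-40,0,0,0.5],
    [0,0,0,-40,0,0,0.5],
    [0,0,0,0,0,0,0.5],
    [0,0,0,0,0,0,0.5]
  ]
}}

```text
time_s: 25.3
ee_pos: [0.5787, -0.0312, 0.196]
tcp_rot: [-3.139, -0.001, 1.564]
wrist_force: [-0.5, 0.0, 0.2]
opening: 0.0469
gripper_force: 0.0
```

```bash
python3 - <<'E'
from w import *; from rig import *
o=get_obs();print(o["ee_pos"],o["wrist_force"],o["time_s"],o["opening"])
for n in("side","top"):
    c=capture(n);P=cloud(c);g=c["pixels"].astype(int);Z=P[...,2]
    H=P[(Z>.09)&(Z<.125)&(abs(P[...,0]-.58)<.05)&(abs(P[...,1]-.13)<.05)]
    print(n,len(H),rect(H) if len(H) else 0,H[:,2].max() if len(H) else 0)
    S=P[(g.min(-1)>110)&(Z<.04)&(abs(P[...,0]-.54)<.06)&(abs(P[...,1]-.13)<.05)]
    if len(S): print("pan",rect(S),np.percentile(S[:,2],[5,50,95]).round(3))
    m=(np.hypot(P[...,0]-D[0],P[...,1]-D[1])<.062)&(Z>.014)&(Z<.04); print("bead px",m.sum())
E
```

```text
[ 0.5786877  -0.03118332  0.19602746] [-0.47157795  0.03664842  0.23878033] 25.3 0.04694744372462383
side 153 [578.7 131.6  13.6  38.1   2.3] 0.11413329903599545
pan [548.  133.4  81.7  78.5  89.3] [0.    0.002 0.027]
bead px 8
top 125 [577.9 131.7  31.9  15.   86.7] 0.1155205659830949
pan [552.  134.4  79.2  89.8  88.9] [-0.003  0.002  0.026]
bead px 201
```

The scoop stands upright on the bench with its handle top at about 113 mm. All three beads are in the dish and the gripper is clear. I hand the job in.

```bash
python3 -c "from rig import *; print(close_job())"
```

```text
the job is handed in; nothing more can be done
None
```

I handed the job in at about 25 s on the robot's clock: the camera measurements showed all three beads in the round dish, carried there in one scoopful, and the scoop standing upright and released on the bench. The hand-in returned no verdict.

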